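# Tuck a drip plate under a shaker's lapped cover and hold it flat

## Robot

A 6-joint arm with a two-finger parallel gripper is mounted at the origin on the work surface. World frame = base frame: x ahead of the robot, y to its left, z up, the work surface at z = 0. Lengths are in m, angles in rad, forces in N, time in s.
With the tool pointing down it reaches from about 0.375 to 0.9 m from the base axis. Payload 3.1 kg.
Tool frame: the origin (TCP) lies at the very end of the fingers, on their centre line; the grasp point (between the pads) lies 19 mm behind it; z points along the fingers, y is the line along which they close (so a half turn about z gives the same grasp; the last joint's range is limited). The gripper opens to 85 mm and grips with 20 to 120 N. Pads are 22 mm wide; open, the fingers measure 114 mm over their backs; the gripper's body (76 mm by 85 mm) begins 54 mm behind the grasp point. The pads swing forward as they close: fully open they stand 13 mm farther back than shut.
Start: joints at [-1.415, 0.527, 1.433, -0, 1.181, -0.178], TCP at [0.205, -0.59, 0.231] pointing down, gripper open.
Joint ranges: [-3.08, 3.08], [-0.75, 2.2], [0.22, 2.44], [-1.43, 4.57], [0, 2.65], [-2.85, 2.85]. Speed limits (rad/s): [2.79, 2.79, 3.14, 3.14, 3.14, 3.14].

## Interface

Orientations are given as a unit quaternion [x, y, z, w].
In Python, from station import manip gives the robot as it stands.
- The arm moves only by the shell command python3 -m handwheel 'ROWS' [FORCE]. ROWS is JSON, a list of rows, each a list of 7 numbers: the shift along the world's x, y, z in mm, then the turn, a rotation vector about the world's x, y, z in degrees, then the opening, from 0 (shut) to 1 (fully open). A call has exactly 10 rows; each row shifts and turns the commanded pose from where the row before left it; what a row does not reach is not made up. A row lasts 1/8 s, in which the tool goes at most 62.5 mm and 10.7 degrees, less where a joint would pass 70% of its speed; a pose out of reach is approached as far as the arm can. A call is refused whole if a number of a shift passes 62.5 or a number of a turn 10.7, either way. A call with a gripper value outside its range is refused whole. The fingers move at their own pace and stop on an object; FORCE is the grip in N (left out, the last holds). Time passes only in rows, so rows that do not move let the fingers close, or fill a call up. It gives the time, the measured TCP pose, the force, the opening and the grip force at its end, in the units of the state.
- manip.sense(): the state, without advancing time (a new reading comes with each control period).
- manip.snapshot(name): name is "scene" or "top" or "wrist"; returns the picture (420x560x3 uint8, red, green, blue); there is no depth.
- manip.get_calibration(name): a dict with "K" (3x3 intrinsics, pixels), "k1" (the pictures are not rectified: a ray, as slopes to the right and down, at radius r is drawn at 1 + k1 r^2 times it, then the intrinsics apply), "rvec" (rotation vector, rad) and "tvec" (3), from world to camera coordinates, as OpenCV has them. Camera axes: x right, y down, z forward; pixel columns grow to the right and rows downward; lengths in m; the calibration is good to about 2 mm. A picture is of the moment at which its call begins: read the wrist's pose just before it. get_calibration takes no time and is no camera call; for the wrist camera it gives the pose at the moment of the call.
- manip.sign_off(): hands the job in; it is judged then, once.
The state is a dict: "t": time; "q": joint angles; "qd": joint speeds; "tau": joint torques, N m; "tcp_pos": TCP position; "tool_rot": TCP orientation; "force": force on the tool from outside, world axes, zero at the start; "ft_torque": the same for the moment, N m; "finger_gap": opening from 0.0 (shut) to 1.0 (fully open); "gripper_force": force on a finger pad.
Only numpy, scipy, OpenCV 4.12 (cv2) and the standard library are available. Lean on these libraries where they do the work, as an engineer would, in place of code of your own. Each camera call takes 0.05 s, during which the arm holds its last target. There are 200 camera calls.

## Task

Pick up the blue drip plate by its black bar and slide its bare-metal edge under the lip of the shaker's orange cover, square and between the white kerbs, until the whole bare-metal band is out of sight, without lifting the cover. Then press the plate flat on the deck so that the sprung yellow bar beneath it is fully down, and finish while still holding it pressed there, without letting go. Leave everything else on the bench where it is.

Things in the scene. Friction and masses are not known exactly. Their poses are not given: they have to be found in the camera images.
- drip_plate: Loose flat plate, 130 mm (its x) by 110 mm (its y), 4 mm thick, 0.14 to 0.28 kg, blue with a bare-aluminium band 20 mm wide along its +x end: the end to tuck in. A black grip bar stands on it (see plate_bar). Origin: centre of the underside of the 130 x 110 mm outline; z up. It starts flat on the bench, left or right of the shaker.
- plate_edge (a point): Middle of the bare-metal end of the drip plate, on its underside: 65 mm along +x from the plate's origin.
- plate_bar (a point): Centre of the top of the plate's black grip bar, 30 mm along -x from the plate's origin and 38 mm above its underside. The bar is 12 mm thick (plate x) by 60 mm long (plate y) and stands 34 mm above the plate.
- shaker: Fixed white bench shaker, 300 mm (x) by 170 mm (y), flat grey deck 70 mm above the bench. Origin: centre of its underside, on the bench; x points away from the robot, towards the orange cover: the tucking direction; z up. White kerbs along both sides of the deck are 10 mm high above it, inner faces 68 mm either side of the centre line. The cover's lip lies at x = +20 mm.
- cover (a joint): Hinge of the orange cover (126 mm wide, 0.12 kg, held down by its own weight only): angle in rad, 0 resting, grows as the lip is lifted (0.06 rad is about 7 mm at the lip).
- cover_lip (a point): Middle of the orange cover's free front lip, on its underside, at rest 12 mm above the deck. The lip is 3 mm thick; its first 15 mm are level, then the cover slopes up to its hinge 110 mm beyond the lip and 42 mm above the deck.
- deck_stop (a point): Foot of a low steel rib across the deck (7 mm high) hidden under the cover, 45 mm beyond the lip: the farthest that a plate's edge can go in.
- interlock (a joint): Travel of the yellow sprung interlock bar in m: 0 up, standing 4 mm proud of the deck; 0.004 pressed level with the deck (stops at 0.0045). It takes 3 N to start it and 5 N to press it level, and it springs back when let go.
- interlock_top (a point): Centre of the top of the interlock bar, which is 12 mm (shaker x) by 70 mm (shaker y).
- tube_holder: Bystander: round blue tube holder, 116 mm across, 112 mm tall with its white tubes with red caps; it stands on the other side of the shaker from the plate. Origin: centre of underside.
- beaker: Bystander: glass beaker, 72 mm across, 95 mm tall. Origin: centre of underside.
- reagent: Bystander: amber bottle, 64 mm across, 150 mm tall. Origin: centre of underside.
- screwdriver: Bystander: screwdriver lying on the bench.
- tip_box: Bystander: box of yellow pipette tips, 85 x 125 mm, 62 mm tall. Origin: centre of underside.
Not all that is in view belongs to the job. Several things have the shape of the drip_plate; the one meant has the colours described above.

How it is judged:
By the outcome, as a careful person would: the job done as asked, in the order asked, and still so for the second after the job is handed in, while the arm keeps its last pose, push and grip.
It also fails if it takes over 43 s, if anything falls off the work surface, if the arm or the gripper's body presses on something with over 40 N, if the wrist force passes 120 N, or if a joint passes its speed limit or range.

## Working session

There is one attempt and no reset: what is moved stays moved. The work goes in short steps, Python scripts to look and compute and a shell command to move; the robot and the scene stay as the last step left them, time stands still between calls to the robot, and variables do not carry over. Pictures are saved under pics/ and viewed, at most 10 in all, crops included, and the job is handed in when it is done.

```bash
mkdir -p pics
python3 - <<'E'
from station import manip
import cv2
print(manip.sense())
for n in("scene","top"):
    im=manip.snapshot(n); cv2.imwrite(f"pics/{n}0.png",im[:,:,::-1]); print(n,manip.get_calibration(n))
E
```

```text
{'t': 0.0, 'q': array([-1.41549940e+00,  5.28465276e-01,  1.43391013e+00,  5.55461456e-06,
        1.18140389e+00, -1.78489102e-01]), 'qd': array([ 1.04517385e-03, -7.52477477e-04, -3.05155520e-05, -1.24688854e-03,
        2.35407305e-03, -2.06965706e-03]), 'tau': array([-6.09150775e-04, -4.42348838e+01, -1.78024274e+01, -1.21484391e-04,
        8.49242293e-03,  3.59075926e-06]), 'tcp_pos': array([ 0.2046864 , -0.58976898,  0.23033168]), 'tool_rot': array([ 9.86105242e-01,  1.66118200e-01,  1.52460223e-05, -1.09321700e-03]), 'force': array([ 0.10125044,  0.24335049, -0.28073476]), 'ft_torque': array([ 0.03909077, -0.08706639,  0.02466714]), 'gripper_force': 0.0, 'finger_gap': 0.9992670350225176}
scene {'K': array([[399.64808402,   0.        , 279.96653414],
       [  0.        , 399.64808402, 209.69818339],
       [  0.        ,   0.        ,   1.        ]]), 'k1': 0.015603692030912612, 'rvec': array([ 1.07221532,  2.28502404, -1.1579458 ]), 'tvec': array([ 0.34387258, -0.14975484,  1.39796491])}
top {'K': array([[430.70948111,   0.        , 273.6371448 ],
       [  0.        , 430.70948111, 203.41738051],
       [  0.        ,   0.        ,   1.        ]]), 'k1': -0.10557175792389129, 'rvec': array([ 2.10988836, -2.14358091,  0.20526617]), 'tvec': array([-0.01351064,  0.50513479,  1.40442818])}
```

View pics/top0.png

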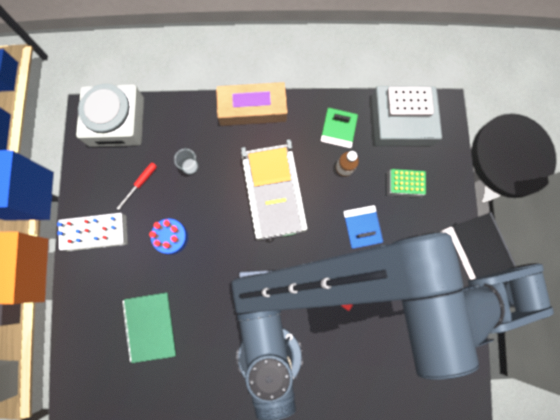

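View pics/scene0.png

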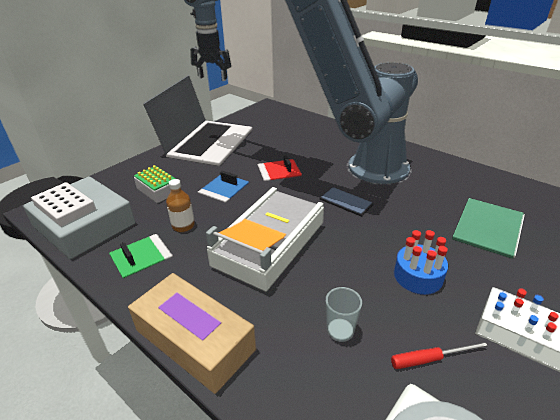

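The top view shows the blue plate at about (363,227), with its band towards image-up and its bar near (367,236). The shaker is at about (273,192), cover at the top and yellow bar near (276,202). The reagent bottle at (348,162) and the tip box at (408,182) stand near the plate.

```bash
cat > h.py <<'E'
import numpy as np, cv2
from station import manip
def ray(c,px):
    px=np.atleast_2d(np.array(px,float))
    n=cv2.undistortPoints(px[:,None],c["K"],np.array([c["k1"],0,0,0,0.]))[:,0]
    R=cv2.Rodrigues(c["rvec"])[0]
    return -R.T@c["tvec"], np.c_[n,np.ones(len(n))]@R
def plane(c,px,z):
    o,d=ray(c,px); return o+d*((z-o[2])/d[:,2])[:,None]
def proj(c,P):
    return cv2.projectPoints(np.array(P,float).reshape(-1,3),c["rvec"],c["tvec"],c["K"],np.array([c["k1"],0,0,0,0.]))[0][:,0]
def hsv(im): return cv2.cvtColor(im,cv2.COLOR_RGB2HSV)
def blobs(m,amin=20):
    cs=cv2.findContours(m.astype(np.uint8),cv2.RETR_EXTERNAL,cv2.CHAIN_APPROX_NONE)[0]
    return sorted([k for k in cs if cv2.contourArea(k)>amin],key=cv2.contourArea,reverse=True)
def snap(n,name=None):
    c=manip.get_calibration(n); im=manip.snapshot(n)
    if name: cv2.imwrite("pics/"+name,im[:,:,::-1])
    return im,c
E
python3 - <<'E'
from h import *
im=cv2.imread("pics/top0.png")[:,:,::-1].copy(); c=manip.get_calibration("top"); H=hsv(im)
def win(m,x0,x1,y0,y1):
    w=np.zeros_like(m);w[y0:y1,x0:x1]=m[y0:y1,x0:x1];return w
h,s,v=H[...,0].astype(int),H[...,1].astype(int),H[...,2].astype(int)
def rep(n,m,z):
    k=np.vstack(blobs(m,3)[:1]); P=plane(c,k[:,0],z)[:,:2].astype(np.float32)
    r=cv2.minAreaRect(P*1000); print(n,[np.round(a,1) for a in r], "box",cv2.boxPoints(r).round(0).tolist())
rep("plate",win(((h>100)&(h<125)&(s>120)&(v>50))|((s<60)&(v>120)),338,390,200,255),.004)
rep("plateblue",win((h>100)&(h<125)&(s>120)&(v>50),338,390,200,255),.004)
rep("band",win((s<60)&(v>120),338,390,200,255),.004)
rep("cover",win((h>10)&(h<25)&(s>150)&(v>120),240,300,140,195),.1)
rep("yel",win((h>22)&(h<35)&(s>120)&(v>120),255,300,190,215),.074)
rep("shaker",win((s<60)&(v>90),238,312,140,245),.08)
i=im[85:265,230:445]; cv2.imwrite("pics/crop.png",cv2.resize(i[:,:,::-1],None,fx=3.3,fy=3.3,interpolation=cv2.INTER_CUBIC))
E
```

```text
plate [array([ 429.1, -329. ]), array([137.1, 120.1]), np.float64(9.4)] box [[352.0, -281.0], [371.0, -399.0], [507.0, -377.0], [487.0, -259.0]]
plateblue [array([ 414.3, -331.2]), array([107.2, 113.5]), np.float64(9.8)] box [[352.0, -284.0], [371.0, -396.0], [477.0, -378.0], [457.0, -266.0]]
band [array([ 483.1, -320.1]), array([ 27.8, 120.2]), np.float64(9.6)] box [[459.0, -263.0], [479.0, -382.0], [507.0, -377.0], [487.0, -259.0]]Traceback (most recent call last):
  File "<stdin>", line 12, in <module>
  File "<stdin>", line 7, in rep
    return _nx.concatenate(arrs, 0, dtype=dtype, casting=casting)
           ~~~~~~~~~~~~~~~^^^^^^^^^^^^^^^^^^^^^^^^^^^^^^^^^^^^^^^
ValueError: need at least one array to concatenate
```

Run:
```python
from h import *
im=cv2.imread("pics/top0.png")[:,:,::-1].copy(); c=manip.get_calibration("top"); H=hsv(im)
h,s,v=[H[...,i].astype(int) for i in range(3)]
print(H[170,268],H[201,276],H[215,280])
def rep(n,m,z,b):
    x0,x1,y0,y1=b; w=np.zeros_like(m);w[y0:y1,x0:x1]=m[y0:y1,x0:x1]
    B=blobs(w,3)
    if not B: print(n,"none");return
    P=plane(c,B[0][:,0],z)[:,:2].astype(np.float32)
    r=cv2.minAreaRect(P*1000); print(n,np.round(r[0],1),np.round(r[1],1),r[2],"box",cv2.boxPoints(r).round(0).tolist())
rep("cover",(h>12)&(h<26)&(s>150)&(v>120),.095,(240,300,140,195))
rep("yel",(h>22)&(h<35)&(s>90)&(v>120),.074,(255,300,190,215))
rep("shaker",(s<60)&(v>90),.08,(238,312,140,245))
i=im[135:265,230:400]; cv2.imwrite("pics/crop.png",cv2.resize(i[:,:,::-1],None,fx=4.5,fy=4.5,interpolation=cv2.INTER_CUBIC))
q=manip.sense(); cw=manip.get_calibration("wrist"); R=cv2.Rodrigues(cw["rvec"])[0]; print("wristcam",-R.T@cw["tvec"],R, cw["K"][0,0])
```

```text
[ 26 123 255] [ 30  90 255] [162   5 234]
cover none
yel none
shaker [541.3 -25.3] [247.9 353. ] 89.17015075683594 box [[363.0, -147.0], [716.0, -152.0], [720.0, 96.0], [367.0, 101.0]]
wristcam [ 0.26749577 -0.56840382  0.37357815] [[ 0.32754062 -0.94482659 -0.00445555]
 [-0.91020593 -0.31679677  0.26676763]
 [-0.25346066 -0.08332177 -0.96375058]] 325.7066834914515
```

View pics/crop.png

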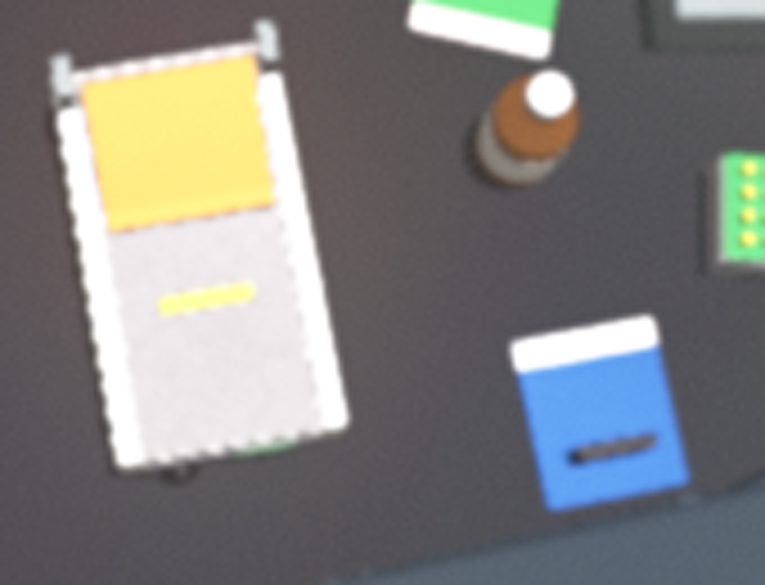

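```bash
python3 -m handwheel '[[22,46,7,0,0,8,1],[22,46,7,0,0,8,1],[22,46,7,0,0,8,1],[22,46,7,0,0,8,1],[22,46,7,0,0,8,1],[22,46,7,0,0,8,1],[22,46,7,0,0,8,1],[22,46,7,0,0,8,1],[22,46,7,0,0,8,1],[22,46,7,0,0,8,1]]' 40
python3 - <<'E'
from h import *
im,c=snap("wrist","w1.png"); np.save("w1.npy",im); np.save("w1c.npy",c,allow_pickle=True)
print(manip.sense()["tcp_pos"],manip.sense()["tool_rot"])
E
```

```text
t: 1.35
tcp_pos: [0.4251, -0.1288, 0.3014]
tool_rot: [0.647, 0.763, -0.0, -0.0]
force: [-0.0, -0.7, -0.0]
finger_gap: 0.997
gripper_force: 0.0
[ 0.42690182 -0.12368832  0.30223789] [ 6.44265153e-01  7.64797469e-01  2.67865456e-03 -2.61437067e-04]
```

View pics/w1.png

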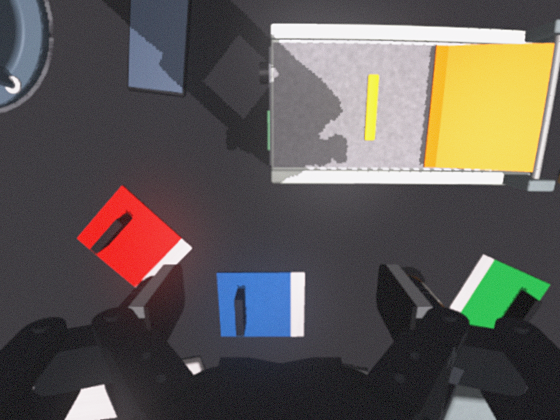

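Wrist view: the whole shaker is in sight, with the lip edge near x=427 px, the yellow bar at (371,107) and the kerbs at rows 30 and 178. The plate spans (217–305, 272–337), with its bar at about (240,310).

Run:
```python
from h import *
im=np.load("w1.npy"); c=np.load("w1c.npy",allow_pickle=True).item(); H=hsv(im)
h,s,v=[H[...,i].astype(int) for i in range(3)]
def rep(n,m,z,b):
    x0,x1,y0,y1=b; w=np.zeros_like(m);w[y0:y1,x0:x1]=m[y0:y1,x0:x1]
    B=blobs(w,3)
    if not B: print(n,"none");return
    P=plane(c,B[0][:,0],z)[:,:2].astype(np.float32)
    r=cv2.minAreaRect(P*1000); print(n,np.round(r[0],1),np.round(r[1],1),round(r[2],2),cv2.boxPoints(r).round(0).tolist())
blue=(h>100)&(h<125)&(s>120)&(v>50); wh=(s<60)&(v>110)
rep("blue",blue,.004,(205,320,262,345)); rep("band",wh,.004,(280,320,262,345)); rep("plate",blue|wh,.004,(205,320,262,345))
rep("yel",(h>25)&(h<35)&(s>130)&(v>120),.074,(350,390,60,150))
rep("bartop",(v<60),.038,(228,250,280,340))
org=(h>10)&(h<26)&(s>130)&(v>100)
# lip front edge (top edge z=.085, lower .082): first orange pixel per row
e=np.array([[np.where(org[r,410:460])[0][0]+409.5,r] for r in range(50,165) if org[r,410:460].any()])
# kerb inner edges, top z=.08 ; fit along columns
def fit(px,z,ax):
    P=plane(c,px,z)*1000; l=cv2.fitLine(P[:,:2].astype(np.float32),cv2.DIST_HUBER,0,.1,.01).ravel(); print(ax,"dir",np.degrees(np.arctan2(l[1],l[0])).round(2),"pt",l[2:].round(1), "ends",P[0].round(1),P[-1].round(1))
fit(e,.082,"lip")
W=(s<40)&(v>190)
g=lambda r0,r1,cs,last: np.array([[x,(np.where(W[r0:r1,x])[0][-1 if last else 0]+r0+(.5 if last else -.5))] for x in cs if W[r0:r1,x].any()])
fit(g(20,60,range(290,420),True),.08,"kerbL inner")
fit(g(165,195,range(360,420),False),.08,"kerbR inner")
fit(g(20,60,range(290,420),False),.08,"kerbL outer")
fit(g(165,195,range(360,420),True),.08,"kerbR outer-ish")
print(H[33,350],H[178,400],H[170,400],H[150,400])
```

```text
blue [ 415.9 -331. ] [108.8 110.8] 9.61 [[353.0, -285.0], [372.0, -395.0], [479.0, -376.0], [460.0, -267.0]]
band [ 482.6 -319.1] [ 20.9 112.2] 9.92 [[463.0, -266.0], [482.0, -376.0], [503.0, -373.0], [483.0, -262.0]]
plate [ 415.9 -331. ] [108.8 110.8] 9.61 [[353.0, -285.0], [372.0, -395.0], [479.0, -376.0], [460.0, -267.0]]
yel [508.  -27.9] [11.1 67.4] 9.22 [[497.0, 4.0], [508.0, -62.0], [519.0, -60.0], [508.0, 6.0]]
bartop [ 394.2 -297.9] [14.8  8.4] 80.78 [[389.0, -305.0], [397.0, -306.0], [399.0, -291.0], [391.0, -290.0]]
lip dir -80.77 pt [568.  -17.7] ends [558.4  39.4  82. ] [578.  -77.4  82. ]
kerbL inner dir 10.01 pt [475.2  15.2] ends [410.9  12.   80. ] [545.3  27.8  80. ]
kerbR inner dir 9.69 pt [543.  -84.2] ends [508.  -90.2  80. ] [574.  -78.9  80. ]
kerbL outer dir 9.21 pt [483.9  51. ] ends [406.4  38.3  80. ] [537.1  59.8  80. ]
kerbR outer-ish dir 8.17 pt [ 536.4 -106.4] ends [ 512.5 -110.1   80. ] [579.8 -99.9  80. ]
[135   2 246] [150   1 246] [ 24   8 163] [154   9 203]
```

```bash
python3 -m handwheel '[[-4,-34,-25,0,0,0,1],[-4,-34,-25,0,0,0,1],[-4,-34,-30,0,0,0,1],[-5,-34,-30,0,0,0,1],[-5,-34,-35,0,0,0,1],[-5,-34,-35,0,0,0,1],[0,0,-10,0,0,0,1],[0,0,0,0,0,0,1],[0,0,0,0,0,0,1],[0,0,0,0,0,0,1]]'
python3 - <<'E'
from h import *
im,c=snap("wrist","w2.png"); S=manip.sense()
print(S["tcp_pos"],S["tool_rot"])
print(proj(c,[[.3975,-.334,.038]]))
H=hsv(im);h,s,v=[H[...,i].astype(int) for i in range(3)]
blue=(h>100)&(h<125)&(s>120)&(v>40)
k=blobs(blue)[0]; P=plane(c,k[:,0],.004)[:,:2].astype(np.float32)*1000; r=cv2.minAreaRect(P);print(r,cv2.boxPoints(r).round().tolist())
E
```

```text
t: 2.65
tcp_pos: [0.3984, -0.334, 0.1125]
tool_rot: [0.648, 0.762, -0.0, 0.001]
force: [-0.4, 0.1, -0.0]
finger_gap: 1.006
gripper_force: 0.0
[ 0.39838956 -0.33411944  0.1124096 ] [ 6.48169724e-01  7.61495315e-01 -1.76536817e-04  9.29053372e-04]
[[280.4499857  223.91377048]]
((416.8922119140625, -331.90081787109375), (109.71453094482422, 111.18173217773438), 9.719805717468262) [[353.0, -286.0], [372.0, -396.0], [480.0, -377.0], [462.0, -268.0]]
```

View pics/w2.png

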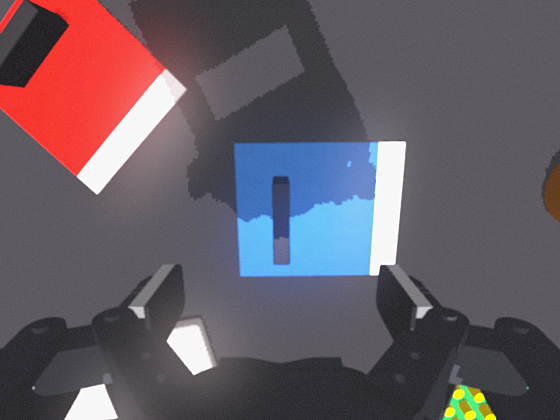

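The bar is at (282,221), between the fingers and square to them. I'll descend and grip.

```bash
python3 -m handwheel '[[-1,-1,-30,0,0,0,1],[0,0,-30,0,0,0,1],[0,0,-25,0,0,0,1],[0,0,-17,0,0,0,1],[0,0,0,0,0,0,0.5],[0,0,0,0,0,0,0],[0,0,0,0,0,0,0],[0,0,0,0,0,0,0],[0,0,0,0,0,0,0],[0,0,0,0,0,0,0]]' 70
python3 -m handwheel '[[0,0,0,0,0,0,0],[0,0,0,0,0,0,0],[0,0,5,0,0,0,0],[0,0,15,0,0,0,0],[0,0,25,0,0,0,0],[0,0,30,0,0,0,0],[0,0,30,0,0,0,0],[0,0,30,0,0,0,0],[0,0,0,0,0,0,0],[0,0,0,0,0,0,0]]'
```

```text
t: 3.95
tcp_pos: [0.3973, -0.336, 0.0102]
tool_rot: [0.649, 0.761, -0.0, 0.001]
force: [-0.2, 1.4, 6.0]
finger_gap: 0.128
gripper_force: 69.2
t: 5.2
tcp_pos: [0.3963, -0.3348, 0.1439]
tool_rot: [0.649, 0.761, 0.0, -0.001]
force: [0.2, -0.0, -2.6]
finger_gap: 0.129
gripper_force: 68.3
```

```bash
python3 -m handwheel '[[3,20,0,0,0,0,0],[7,37,0,0,0,0,0],[9,45,0,0,0,0,0],[9,45,0,0,0,0,0],[9,45,0,0,0,0,0],[9,45,0,0,0,0,0],[8,40,0,0,0,0,0],[4,20,-20,0,0,0,0],[0,0,-20,0,0,0,0],[0,0,0,0,0,0,0]]'
python3 - <<'E'
from h import *
import time
for n in ("wrist","top","scene"):
    im,c=snap(n,n+"3.png"); np.save(n+"3.npy",im); np.save(n+"3c.npy",c,allow_pickle=True)
S=manip.sense();print(S["tcp_pos"],S["force"])
E
```

```text
t: 6.45
tcp_pos: [0.4523, -0.0365, 0.1025]
tool_rot: [0.648, 0.762, -0.001, -0.003]
force: [0.5, 0.9, -2.4]
finger_gap: 0.128
gripper_force: 68.6
[ 0.45456799 -0.03824799  0.10440156] [ 0.14618792  0.20768939 -2.79625044]
```

View pics/wrist3.png

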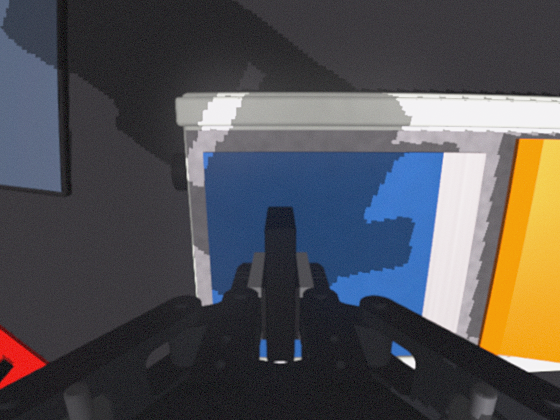

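The wrist view shows the plate above the deck. Its band edge runs from (485,152) to about (468,345), the lip's front edge from (517,140) to (481,345), and the left kerb's inner edge lies at row 130.

```bash
cat > m.py <<'E'
from h import *
import sys
tag=sys.argv[1]; zt=float(sys.argv[2])
im=np.load(f"wrist{tag}.npy"); c=np.load(f"wrist{tag}c.npy",allow_pickle=True).item(); H=hsv(im)
h,s,v=[H[...,i].astype(int) for i in range(3)]
def fit(n,px,z):
    P=plane(c,px,z)[:,:2]*1000; l=cv2.fitLine(P.astype(np.float32),cv2.DIST_HUBER,0,.1,.01).ravel()
    a=np.degrees(np.arctan2(l[1],l[0])); print(n,len(px),"dir",a.round(2),"pt",l[2:].round(1)); return l[2:],P
org=(h>5)&(h<26)&(s>130)&(v>100); blue=(h>100)&(h<125)&(s>120)&(v>40)
rows=range(160,290)
lip,PL=fit("lip",np.array([[np.where(org[r])[0][0]-.5,r] for r in rows if org[r].any()]),.082)
bl,_=fit("blue front",np.array([[np.where(blue[r])[0][-1]+.5,r] for r in rows if blue[r].any()]),zt)
cols=range(220,430)
side,_=fit("blue left side",np.array([[x,np.where(blue[:,x])[0][0]-.5] for x in cols if blue[:,x].any()]),zt)
u=np.array([np.cos(np.radians(9.3)),np.sin(np.radians(9.3))]);nn=np.array([-u[1],u[0]])
print("band-start to lip along u",((lip-bl)@u).round(1),"left side lateral vs yellow",((side-np.array([508,-27.9]))@nn).round(1))
E
python3 m.py 3 .0975
python3 - <<'E'
from h import *
im=np.load("wrist3.npy");print(hsv(im)[220,430:520:4].tolist())
E
```

```text
lip 130 dir -80.87 pt [565.6  -2.2]
blue front 130 dir -80.89 pt [520.5  -4.3]
blue left side 210 dir 9.47 pt [463.7  21.4]
band-start to lip along u 44.8 left side lateral vs yellow 55.8
[[107, 177, 196], [111, 130, 198], [174, 5, 238], [174, 5, 237], [0, 6, 240], [174, 5, 239], [167, 8, 237], [173, 4, 241], [175, 6, 239], [171, 7, 239], [173, 4, 237], [175, 7, 235], [147, 13, 177], [154, 11, 183], [150, 11, 140], [140, 7, 111], [168, 11, 112], [135, 5, 108], [9, 153, 107], [19, 246, 248], [20, 245, 244], [20, 245, 244], [19, 245, 244]]
```

```bash
python3 -m handwheel '[[0,0,-6,0,0,0,0],[0,0,-5,0,0,0,0],[0,0,-3,0,0,0,0],[0,0,-2,0,0,0,0],[0,0,-2,0,0,0,0],[0,0,-1,0,0,0,0],[0,0,-1,0,0,0,0],[0,0,0,0,0,0,0],[0,0,0,0,0,0,0],[0,0,0,0,0,0,0]]'
```

```text
t: 7.85
tcp_pos: [0.4548, -0.0385, 0.0844]
tool_rot: [0.649, 0.761, 0.0, 0.0]
force: [0.4, -0.4, -1.6]
finger_gap: 0.123
gripper_force: 68.6
```

```bash
python3 -m handwheel '[[0,0,-1.5,0,0,0,0],[4,0.6,0,0,0,0,0],[5,0.8,0,0,0,0,0],[5,0.8,0,0,0,0,0],[5,0.8,0,0,0,0,0],[5,0.8,0,0,0,0,0],[5,0.8,0,0,0,0,0],[3,0.5,0,0,0,0,0],[0,0,0,0,0,0,0],[0,0,0,0,0,0,0]]'
python3 - <<'E'
from h import *
for n in ("wrist","scene"):
    im,c=snap(n,n+"4.png"); np.save(n+"4.npy",im); np.save(n+"4c.npy",c,allow_pickle=True)
S=manip.sense();print(S["tcp_pos"],S["force"],S["ft_torque"])
im=np.load("scene4.npy");cv2.imwrite("pics/s4c.png",cv2.resize(im[150:300,190:340,::-1],None,fx=4,fy=4,interpolation=cv2.INTER_CUBIC))
E
python3 m.py 4 .077
```

```text
t: 9.1
tcp_pos: [0.4875, -0.0333, 0.083]
tool_rot: [0.649, 0.761, 0.001, 0.001]
force: [1.9, 1.2, 1.1]
finger_gap: 0.123
gripper_force: 69.1
[ 0.48750086 -0.03337073  0.08299275] [0.64744583 2.13165089 0.55339798] [ 0.242902   -0.19478834  0.03871189]
lip 130 dir -80.74 pt [565.1   1.3]
blue front 130 dir -80.91 pt [556.7  -1.6]
blue left side 210 dir 9.5 pt [506.8  26. ]
band-start to lip along u 8.8 left side lateral vs yellow 53.4
```

View pics/s4c.png

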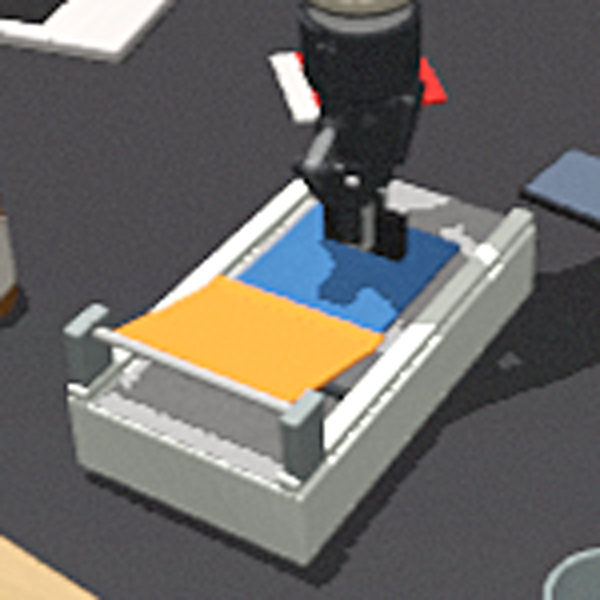

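View pics/wrist4.png

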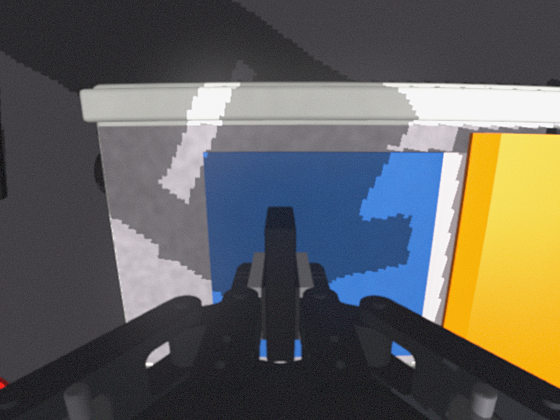

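The nose is under the lip with about 8 mm of band still showing. The cover is at rest and the forces are small, so I'll go on.

```bash
python3 -m handwheel '[[2,0.3,0,0,0,0,0],[3,0.5,0,0,0,0,0],[4,0.6,0,0,0,0,0],[4,0.6,0,0,0,0,0],[4,0.7,0,0,0,0,0],[3,0.5,0,0,0,0,0],[1,0.2,0,0,0,0,0],[0,0,0,0,0,0,0],[0,0,0,0,0,0,0],[0,0,0,0,0,0,0]]'
python3 - <<'E'
from h import *
for n in ("wrist","scene"):
    im,c=snap(n,n+"5.png"); np.save(n+"5.npy",im); np.save(n+"5c.npy",c,allow_pickle=True)
S=manip.sense();print(S["tcp_pos"],S["force"],S["ft_torque"])
E
python3 m.py 5 .077
```

```text
t: 10.45
tcp_pos: [0.508, -0.03, 0.0829]
tool_rot: [0.649, 0.761, 0.0, 0.0]
force: [-0.3, 0.8, 0.8]
finger_gap: 0.128
gripper_force: 69.0
[ 0.50802045 -0.02997115  0.08288726] [-0.4152027   0.96753904  1.80880816] [0.04248171 0.14723636 0.00809331]
lip 130 dir -80.79 pt [565.    1.5]
blue front 130 dir -80.83 pt [5.666e+02 1.000e-01]
blue left side 200 dir 9.31 pt [507.4  25.8]
band-start to lip along u -1.4 left side lateral vs yellow 53.1
```

View pics/wrist5.png

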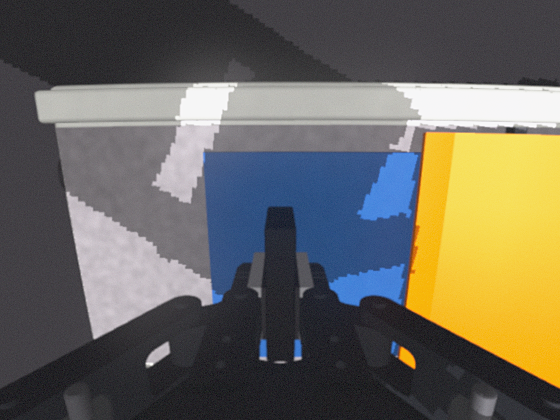

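The band is out of sight, with blue meeting orange at about column 415. The lip hasn't moved and the plate is parallel to it. Now I'll press down.

```bash
python3 -m handwheel '[[0,0,-1,0,0,0,0],[0,0,-1,0,0,0,0],[0,0,-0.5,0,0,0,0],[0,0,-0.5,0,0,0,0],[0,0,-0.5,0,0,0,0],[0,0,0,0,0,0,0],[0,0,0,0,0,0,0],[0,0,0,0,0,0,0],[0,0,0,0,0,0,0],[0,0,0,0,0,0,0]]'
```

```text
t: 11.8
tcp_pos: [0.508, -0.03, 0.0802]
tool_rot: [0.649, 0.761, 0.0, 0.0]
force: [-1.5, 1.1, 10.1]
finger_gap: 0.123
gripper_force: 70.3
```

```bash
python3 -m handwheel '[[0,0,-0.5,0,0,0,0],[0,0,-0.5,0,0,0,0],[0,0,0,0,0,0,0],[0,0,0,0,0,0,0],[0,0,0,0,0,0,0],[0,0,0,0,0,0,0],[0,0,0,0,0,0,0],[0,0,0,0,0,0,0],[0,0,0,0,0,0,0],[0,0,0,0,0,0,0]]'
python3 - <<'E'
from h import *
for n in ("wrist","scene"):
    im,c=snap(n,n+"6.png"); np.save(n+"6.npy",im); np.save(n+"6c.npy",c,allow_pickle=True)
S=manip.sense();print(S["tcp_pos"],S["force"],S["ft_torque"])
a=[np.load(f"scene{k}.npy")[150:300,190:340,::-1] for k in (4,6)]
cv2.imwrite("pics/s6c.png",cv2.resize(np.hstack(a),None,fx=2.6,fy=2.6,interpolation=cv2.INTER_CUBIC))
E
python3 m.py 6 .074
```

```text
t: 13.05
tcp_pos: [0.508, -0.03, 0.0802]
tool_rot: [0.649, 0.761, 0.0, 0.001]
force: [-4.4, 1.4, 18.1]
finger_gap: 0.127
gripper_force: 71.5
[ 0.50804246 -0.02996541  0.08022846] [-3.20156689  1.53337281 17.49694108] [ 0.17332726  0.56769645 -0.04394749]
lip 130 dir -80.81 pt [564.9   2.3]
blue front 130 dir -80.84 pt [5.68e+02 3.00e-01]
blue left side 203 dir 9.27 pt [517.3  27.4]
band-start to lip along u -2.8 left side lateral vs yellow 53.1
```

View pics/s6c.png

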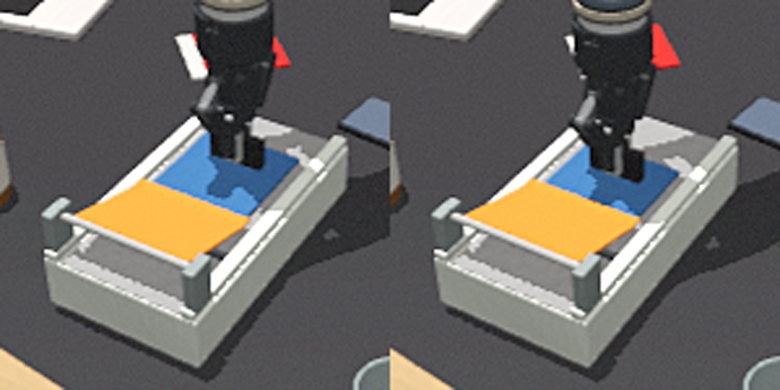

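The contact is rigid: z stays at 80.2 mm while the force rises to 18 N, and that is the deck height. The cover is at rest and the band is hidden.

```bash
python3 -c "
from station import manip; print(manip.sign_off())"
```

```text
the job is handed in; nothing more can be done
None
```

The job is handed in at about 13 s: the drip plate's bare-metal band is fully under the cover's lip, square and between the kerbs, the cover looks unlifted in the pictures, and the arm is still gripping the plate and pressing it flat on the deck with about 18 N (I couldn't read the interlock itself, but the plate is hard down on the deck over it).

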